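# Tighten the contact frame's cover crosswise

## Robot

A 7-joint arm with a two-finger parallel gripper is mounted at the origin on a cart in front of the work surface, level with it; the furniture and walls round the work are solid. World frame = base frame: x ahead of the robot, y to its left, z up, the work surface at z = 0. Lengths are in m, angles in rad, forces in N, time in s.
With the tool pointing down it reaches from about 0.4 to 0.875 m from the base axis. Payload 6.5 kg.
Tool frame: the origin (TCP) lies on the centre line of the jaws, within the pads' length; the fingertips stand 25 mm ahead of it and the grasp point (between the pads) lies 6 mm ahead of it; x points along the fingers, z is the direction in which the jaws open and shut, and the axes are right-handed (so a half turn about x gives the same grasp; the last joint's range is limited). The gripper opens to 88 mm and grips with 3 to 60 N. Pads are 18 mm wide; open, the fingers measure 123 mm over their backs; the gripper's body (75 mm by 187 mm) begins 45 mm behind the grasp point.
Start: joints at [1.038, 0.536, -0.004, 1.538, 0.003, 1.067, -0.071], TCP at [0.293, -0.58, 0.264] pointing down, gripper open.
Joint ranges: [-2.7, 2.7], [-0.37, 2.16], [-1.27, 1.26], [0.24, 2.4], [-1.31, 4.45], [0.19, 1.91], [-2.76, 2.76]. Speed limits (rad/s): [2.39, 2.39, 3.14, 3.14, 3.14, 3.14, 3.14].

## Interface

Orientations are given as a unit quaternion [x, y, z, w].
In Python, from station import read_state, imaging, order gives the robot as it stands.
- The arm moves only by the tool arm_command, never from a script. Its arguments are lists of equal length, an entry for each row: "travel": the shift along the tool's x, y, z in units of 25 mm (1.0 is 25 mm), a list of three; "roll": the turn about the tool's x in units of 8 degrees (1.0 is 8 degrees). A call has exactly 10 rows; each row shifts and turns the commanded pose from where the row before left it, along the tool's axes as they then stand; what a row does not reach is not made up. A row lasts 1/8 s, in which the tool goes at most 62.5 mm and 10.7 degrees, less where a joint would pass 70% of its speed; a pose out of reach is approached as far as the arm can. A call is refused whole if a number of a shift passes 1 or a number of a turn 1, either way. A call with a gripper value outside its range is refused whole. "grip" is the finger opening in mm, from 0 to 88.1, set as the call begins (left out, the last holds). The fingers move at their own pace and stop on an object; "grip_force" is the grip in N (left out, the last holds). Time passes only in rows, so rows that do not move let the fingers close, or fill a call up. It gives the time, the measured TCP pose, the force and the opening at its end, in the units of the state.
- read_state(): the state, without advancing time (a new reading comes with each control period).
- imaging.capture(name): name is "side" or "top" or "wrist"; returns (picture, depth): 384x512x3 uint8, blue, green, red; 384x512 float32, m along the optical axis (not along the pixel's ray), 0 where there is no reading.
- imaging.calibration(name): a dict with "mtx" (3x3 intrinsics, pixels), "k1" (the pictures are not rectified: a ray, as slopes to the right and down, at radius r is drawn at 1 + k1 r^2 times it, then the intrinsics apply), "pose" (4x4, takes a point from camera to world coordinates); the wrist camera has in their place "tool_from_camera" (4x4, takes a point from camera to tool coordinates, whose origin is the TCP and whose axes are the tool frame's). Camera axes: x right, y down, z forward; pixel columns grow to the right and rows downward; lengths in m; the calibration is good to about 2 mm. A picture is of the moment at which its call begins: read the wrist's pose just before it. calibration takes no time and is no camera call.
- order.finish_job(): hands the job in, once; it reports no verdict.
The state is a dict: "time": time; "qpos": joint angles; "joint_vel": joint speeds; "effort": joint torques, N m; "tool_pos": TCP position; "orientation": TCP orientation; "ft_force": force on the tool from outside, world axes, zero at the start; "ft_torque": the same for the moment, N m; "width": finger opening in m.
Only numpy, scipy, OpenCV 4.12 (cv2) and the standard library are available. Lean on these libraries where they do the work, as an engineer would, in place of code of your own. Each camera call takes 0.05 s, during which the arm holds its last target. There are 200 camera calls.

## Task

Clamp the pane of the contact-printing frame by hand-tightening its four knobs clockwise in two rounds, each round crosswise: after the first knob of a round comes the one diagonally opposite, then the other two. In the first round turn every knob only until it is just snug on the cover (about 0.4 N m), in the second until it is firm (about 0.57 N m); none may be made firm before all four are snug, and an overtightened knob cracks the pane. Do not press on the cover, and leave the things beside the frame where they are.

Things in the scene. Friction and masses are not known exactly. Their poses are not given: they have to be found in the camera images.
- frame: fixed contact-printing frame: plywood board 210 x 210 x 18 mm with a black gasket rim; origin under its centre on the bench, x and y along its sides, z up. Knob axes at (-55, 55), (55, 55), (55, -55) and (-55, -55) mm in x, y: knobs 1, 2, 3, 4. Knob tops stand about 83 mm above the bench
- cover: the frame's loose cover: aluminium rim 150 x 150 x 10 mm with a clear pane, on the gasket under the knobs; origin at the centre of its underside; its top is 36 mm above the bench. Not grasped. Torque at any knob: 0.36 N m running free; from the bite it climbs by 0.29 N m per rad of hand turn. Snug: 0.39 to 0.45 N m; firm: 0.54 to 0.62 N m. Pushing a knob down eases it by 0.003 N m per N
- knob_1: hand knob on the frame's (-x, +y) corner: round, black, fluted, 40 mm across, with a steel washer under it that presses the cover; knob_3 is diagonally across. Origin on its axis at mid-grip; grip from 12 mm below to 14 mm above. Turns clockwise from above to tighten, sinking 3 mm per rad. Its grip yields on the screw by 0.4 rad per N m and springs back when let go; the screw bites after a hidden 0.1 to 0.95 rad and stays put. Its axes do not turn
- knob_2: hand knob on the frame's (+x, +y) corner: round, black, fluted, 40 mm across, with a steel washer under it that presses the cover; knob_4 is diagonally across. Origin on its axis at mid-grip; grip from 12 mm below to 14 mm above. Turns as knob_1
- knob_3: hand knob on the frame's (+x, -y) corner: round, black, fluted, 40 mm across, with a steel washer under it that presses the cover; knob_1 is diagonally across. Origin on its axis at mid-grip; grip from 12 mm below to 14 mm above. Turns as knob_1
- knob_4: hand knob on the frame's (-x, -y) corner: round, black, fluted, 40 mm across, with a steel washer under it that presses the cover; knob_2 is diagonally across. Origin on its axis at mid-grip; grip from 12 mm below to 14 mm above. Turns as knob_1
- loupe_mid (a point): bystander: black round loupe, 42 mm across, 40 mm tall, standing beside the frame; its centre
- type_block_mid (a point): bystander: wooden type block 50 x 42 x 24 mm behind the frame; its centre
- ink_tin_mid (a point): bystander: flat pale round tin 62 mm across, 24 mm tall, behind the frame; its centre

How it is judged:
On the way, in this order (a step that is already met when the one before it is completed fails the run):
1. all four knobs are snug on the cover (contact force between each of knob_1, knob_2, knob_3, knob_4 and cover above 5 N), for 0.2 s.
2. all four knobs are firm (contact force between each of knob_1, knob_2, knob_3, knob_4 and cover above 55 N), for 0.2 s.
At the end, for the whole second after the job is handed in: every knob presses the cover with 52 to 118 N (firm, about 0.52 to 0.71 N m when last turned) and the cover is at rest on its gasket (contact force between knob_1 and cover between 52 and 118 N and contact force between knob_2 and cover between 52 and 118 N and contact force between knob_3 and cover between 52 and 118 N and contact force between knob_4 and cover between 52 and 118 N and linear speed of cover below 0.01 m/s); the robot touches nothing.
It fails at once if a knob is overtightened: it presses the cover with more than 118 N (about 0.71 N m) (contact force between any of knob_1, knob_2, knob_3, knob_4 and cover above 118 N).
It fails at once if a knob is made firm (over 55 N) while another is not yet snug (under 3 N) (contact force between any of knob_1, knob_2, knob_3, knob_4 and cover above 55 N and contact force between any of knob_1, knob_2, knob_3, knob_4 and cover below 3 N).
It fails at once if a round is not crosswise: two neighbouring knobs are snug (over 5 N) while neither of the others bites (under 1 N), or two neighbours are firm (over 57 N) while neither of the others is (under 50 N) (((contact force between each of knob_1, knob_2 and cover above 5 N and contact force between each of knob_3, knob_4 and cover below 1 N) or (contact force between each of knob_2, knob_3 and cover above 5 N and contact force between each of knob_1, knob_4 and cover below 1 N) or (contact force between each of knob_3, knob_4 and cover above 5 N and contact force between each of knob_1, knob_2 and cover below 1 N) or (contact force between each of knob_4, knob_1 and cover above 5 N and contact force between each of knob_2, knob_3 and cover below 1 N)) or ((contact force between each of knob_1, knob_2 and cover above 57 N and contact force between each of knob_3, knob_4 and cover below 50 N) or (contact force between each of knob_2, knob_3 and cover above 57 N and contact force between each of knob_1, knob_4 and cover below 50 N) or (contact force between each of knob_3, knob_4 and cover above 57 N and contact force between each of knob_1, knob_2 and cover below 50 N) or (contact force between each of knob_4, knob_1 and cover above 57 N and contact force between each of knob_2, knob_3 and cover below 50 N))).
It fails at once if the robot presses on the cover with more than 8 N (contact force between any of the fingers, the arm and cover above 8 N).
It fails at once if a bystander is pushed more than 30 mm (distance of any of loupe_mid, type_block_mid, ink_tin_mid from where it was at the start of the episode above 0.03 m).
It also fails if it takes over 72 s, if anything falls off the work surface, if the arm or the gripper's body presses on something with over 40 N, if the wrist force passes 120 N, or if a joint passes its speed limit or range.

## Working session

There is one attempt and no reset: what is moved stays moved. The work goes in short steps, Python scripts to look and compute and a tool call to move; the robot and the scene stay as the last step left them, time stands still between calls to the robot, and variables do not carry over. Pictures are saved under pics/ and viewed, about 8 in all and at most 12, crops included, and the job is handed in when it is done.

Besides the shell and the picture viewer there is one more tool, called after ">>>" in YAML: its name, and indented under it one key for each argument. arm_command: Moves the arm, as the interface text tells. Its arguments: {"type":"object","properties":{"travel":{"type":"array","items":{"type":"array","items":{"type":"number"}}},"roll":{"type":"array","items":{"type":"number"}},"grip":{"type":"number"},"grip_force":{"type":"number"}},"required":["travel","roll"]}

```bash
mkdir -p pics; ls
python3 - <<'E'
from station import read_state, imaging
import cv2,numpy as np
s=read_state();print({k:np.round(v,3).tolist() for k,v in s.items()})
p,d=imaging.capture("top");q,e=imaging.capture("side")
np.savez("a.npz",p=p,d=d,q=q,e=e)
cv2.imwrite("pics/1.png",p);cv2.imwrite("pics/2.png",q)
for n in("top","side","wrist"):print(n,imaging.calibration(n))
E
```

```text
pics
{'time': 0.0, 'qpos': [1.038, 0.537, -0.004, 1.539, 0.003, 1.067, -0.071], 'joint_vel': [0.001, -0.001, 0.0, -0.001, -0.002, 0.002, 0.001], 'effort': [0.001, -57.098, 0.99, -25.16, -0.056, 0.018, 0.0], 'tool_pos': [0.292, -0.58, 0.263], 'orientation': [0.371, 0.603, -0.37, 0.602], 'ft_force': [0.762, -0.925, 0.433], 'ft_torque': [0.013, -0.007, 0.044], 'width': 0.088}
top {'mtx': array([[441.25279146,   0.        , 258.1659528 ],
       [  0.        , 441.25279146, 185.72633914],
       [  0.        ,   0.        ,   1.        ]]), 'k1': -0.13120098948959, 'pose': array([[-0.02867384, -0.98806638,  0.15133616,  0.43974152],
       [-0.9994806 ,  0.02611249, -0.01888558,  0.25579371],
       [ 0.01470844, -0.15179907, -0.98830193,  1.07671215],
       [ 0.        ,  0.        ,  0.        ,  1.        ]])}
side {'mtx': array([[387.68269799,   0.        , 260.22133374],
       [  0.        , 387.68269799, 190.12126668],
       [  0.        ,   0.        ,   1.        ]]), 'k1': -0.003077653732040924, 'pose': array([[-0.99807634, -0.01076143,  0.06105587,  0.52411277],
       [-0.05683151,  0.5523635 , -0.83166384,  0.95896817],
       [-0.02477514, -0.8335339 , -0.55191252,  0.55370558],
       [ 0.        ,  0.        ,  0.        ,  1.        ]])}
wrist {'mtx': array([[310.76064708,   0.        , 255.19850548],
       [  0.        , 310.76064708, 192.4842901 ],
       [  0.        ,   0.        ,   1.        ]]), 'k1': -0.07317081438077461, 'tool_from_camera': array([[ 2.34252239e-04, -3.13052172e-01,  9.49735902e-01,
        -1.22287163e-01],
       [-1.62204574e-03, -9.49734797e-01, -3.13051407e-01,
         8.14481753e-02],
       [ 9.99998657e-01, -1.46718208e-03, -7.30262445e-04,
        -3.59810975e-04],
       [ 0.00000000e+00,  0.00000000e+00,  0.00000000e+00,
         1.00000000e+00]])}
```

View pics/1.png

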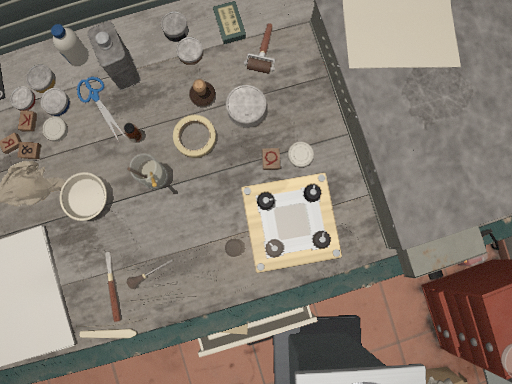

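View pics/2.png

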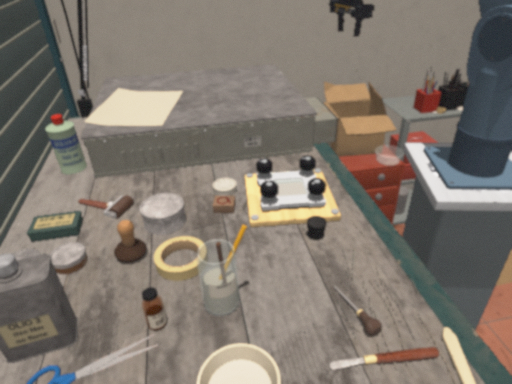

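Top view: frame centred near (293,222), knobs near (266,200), (313,192), (274,248), (321,240), loupe near (235,247). The type block (272,158) and tin (300,154) are behind it, and there is a raised grey box to the right. I'll segment the knob tops by height.

```bash
cat > h.py <<'E'
import numpy as np,cv2
from station import read_state, imaging
def rays(c,uv):
    uv=np.asarray(uv,float).reshape(-1,1,2)
    return cv2.undistortPoints(uv,c["mtx"],np.array([c["k1"],0,0,0]),None,None,None) if 0 else _und(c,uv)
def _und(c,uv):
    # drawn = r*(1+k1 r^2): the OpenCV k1 model
    return cv2.undistortPoints(uv,c["mtx"],np.array([c["k1"],0,0,0.])).reshape(-1,2)
def cloud(c,d,T):
    h,w=d.shape;u,v=np.meshgrid(np.arange(w),np.arange(h))
    s=_und(c,np.stack([u,v],-1).reshape(-1,1,2).astype(float))
    z=d.reshape(-1);P=np.c_[s*z[:,None],z]
    return (P@T[:3,:3].T+T[:3,3]).reshape(h,w,3)
E
python3 - <<'E'
from h import *
a=np.load("a.npz")
for n,dd,in(("top",a["d"]),("side",a["e"])):
    c=imaging.calibration(n);W=cloud(c,dd,c["pose"])
    roi=(np.abs(W[...,0]-.4)<.16)&(np.abs(W[...,1]-.17)<.16)&(dd>0)
    m=(roi&(W[...,2]>.065)&(W[...,2]<.1)).astype(np.uint8)
    k,l,st,ce=cv2.connectedComponentsWithStats(m)
    for i in range(1,k):
        if st[i,4]>20:
            P=W[l==i];print(n,ce[i].round(1),st[i,4],P.mean(0).round(4),np.ptp(P,0).round(3),P[:,2].max().round(4), ((P.max(0)+P.min(0))/2).round(4))
    print("bench z", np.median(W[(W[...,2]<.01)&(np.abs(W[...,0]-.4)<.2)&(np.abs(W[...,1]-.4)<.1)&(dd>0)][:,2]))
c=imaging.calibration("top");W=cloud(c,a["d"],c["pose"])
for u,v in((293,222),(235,247),(272,158),(300,154),(380,200),(365,150),(350,180),(340,120),(400,250)):print((u,v),W[v,u].round(3))
p=a["p"];cv2.imwrite("pics/3.png",cv2.resize(p[140:280,220:420],None,fx=4,fy=4,interpolation=cv2.INTER_CUBIC))
E
```

```text
top [312.6 199.6] 24 [0.5575 0.1129 0.076 ] [0.005 0.023 0.021] 0.0857 [0.5574 0.1123 0.0754]
top [265.6 203.7] 140 [0.5503 0.221  0.0822] [0.021 0.039 0.023] 0.0882 [0.5491 0.2209 0.0768]
top [320.9 239.4] 265 [0.466  0.0988 0.0807] [0.041 0.042 0.021] 0.0875 [0.4669 0.0976 0.077 ]
top [274.2 247.9] 259 [0.4503 0.2049 0.0815] [0.041 0.041 0.017] 0.0878 [0.4503 0.2049 0.0791]
bench z 0.0005462109213791866
side [307.5 161.4] 161 [0.466  0.1055 0.0752] [0.038 0.036 0.016] 0.081 [0.4656 0.1009 0.073 ]
side [270.8 164.6] 23 [0.5575 0.1193 0.0731] [0.005 0.025 0.014] 0.0791 [0.5572 0.1177 0.0723]
side [316.7 184.6] 208 [0.4501 0.2136 0.0758] [0.042 0.04  0.018] 0.0835 [0.4489 0.2089 0.0744]
side [272.4 187.8] 129 [0.5499 0.2302 0.0768] [0.022 0.036 0.018] 0.083 [0.5488 0.2252 0.0742]
bench z -0.002243475066728784
(293, 222) [0.51  0.156 0.035]
(235, 247) [0.455 0.294 0.039]
(272, 158) [0.668 0.2   0.027]
(300, 154) [0.677 0.131 0.025]
(380, 200) [ 0.551 -0.042  0.083]
(365, 150) [ 0.668 -0.013  0.09 ]
(350, 180) [0.613 0.006 0.   ]
(340, 120) [ 0.769  0.021 -0.   ]
(400, 250) [ 0.435 -0.089  0.063]
```

View pics/3.png

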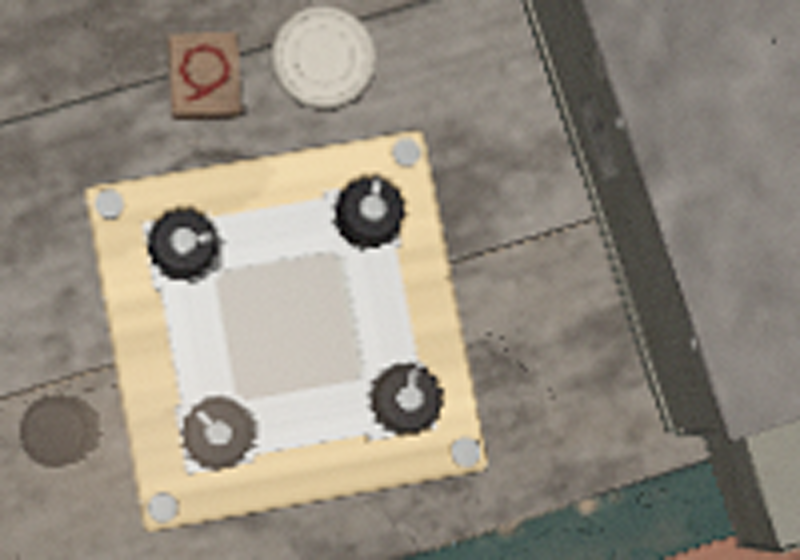

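Run:
```python
from h import *
from scipy.spatial.transform import Rotation as R
c=imaging.calibration("top");T=c["pose"]
uv=220+0*np.zeros((4,2)); px=np.array([[184,241],[370,211],[409,398],[219,432]])
uv=(px+.5)/4-.5+[220,140]
s=_und(c,uv.reshape(-1,1,2).astype(float)) if 0 else __import__("h")._und(c,uv.reshape(-1,1,2))
D=np.c_[s,np.ones(4)]@T[:3,:3].T
K=T[:3,3]+D*((.083-T[2,3])/D[:,2])[:,None]
print("A B C D",K.round(4)); print("sides",[np.linalg.norm(K[i]-K[(i+1)%4]).round(4) for i in range(4)],"centre",K.mean(0).round(4))
e=K-K.mean(0); a=np.arctan2(e[:,1],e[:,0]);print("ang",np.degrees(a).round(1))
# square fit
base=np.radians([45,-45,-135,135]);th=np.angle(np.exp(1j*(a-base)).mean());print("yaw",np.degrees(th))
print("fit",(K.mean(0)[:2]+.0778*np.c_[np.cos(base+th),np.sin(base+th)]).round(4))
st=read_state();M=R.from_quat(st["orientation"]).as_matrix();print(M.round(3),st["tool_pos"])
t=K.mean(0)-st["tool_pos"];print("delta in tool",M.T@np.array(t))
```

```text
A B C D [[0.559  0.2208 0.083 ]
 [0.5733 0.1141 0.083 ]
 [0.4665 0.0968 0.083 ]
 [0.4509 0.2046 0.083 ]]
sides [np.float64(0.1076), np.float64(0.1082), np.float64(0.1088), np.float64(0.1094)] centre [0.5124 0.1591 0.083 ]
ang [  53.   -36.4 -126.4  143.5]
yaw 8.41273223933939
fit [[0.5588 0.2216]
 [0.5749 0.1127]
 [0.466  0.0966]
 [0.4499 0.2055]]
[[-0.001  0.893  0.45 ]
 [ 0.001  0.45  -0.893]
 [-1.    -0.    -0.002]] [ 0.29226595 -0.5800301   0.26295144]
delta in tool [ 0.18073131  0.52924617 -0.56069367]
```

>>> arm_command:
  travel:
    - [0,1,-1]
    - [0,1,-1]
    - [0,1,-1]
    - [0,1,-1]
    - [0,1,-1]
    - [0,1,-1]
    - [0,1,-1]
    - [0,1,-1]
    - [0,1,-1]
    - [0,1,-1]
  roll: [0,0,0,0,0,0,0,0,0,0]
  grip: 70

```text
time: 1.35
tool_pos: [0.4033, -0.2435, 0.2635]
orientation: [0.371, 0.602, -0.371, 0.602]
ft_force: [0.2, 0.8, 0.3]
width: 0.07
```

>>> arm_command:
  travel:
    - [0,1,-1]
    - [0,1,-1]
    - [0,1,-1]
    - [0,1,-1]
    - [0,1,-1]
    - [0,1,-1]
    - [0,1,-1]
    - [0,1,-1]
    - [0,1,-1]
    - [0,1,-1]
  roll: [0,0,0,0,0,0,0,0,0,0]

```text
time: 2.6
tool_pos: [0.514, 0.092, 0.2634]
orientation: [0.371, 0.602, -0.371, 0.602]
ft_force: [0.5, -0.3, 0.9]
width: 0.0698
```

>>> arm_command:
  travel:
    - [0,0.4,-0.8]
    - [0,0.4,-0.8]
    - [0,0.4,-0.8]
    - [0,0,0]
    - [0,0,0]
    - [0,0,0]
    - [0,0,0]
    - [0,0,0]
    - [0,0,0]
    - [0,0,0]
  roll: [0,-1,-1,-1,-1,-1,-1,-1,-1,0]

```text
time: 3.85
tool_pos: [0.5104, 0.1577, 0.2634]
orientation: [-0.004, 0.707, 0.004, 0.707]
ft_force: [0.0, -0.5, 1.0]
width: 0.0702
```

Run:
```python
from h import *
from scipy.spatial.transform import Rotation as R
s=read_state();p,d=imaging.capture("wrist");c=imaging.calibration("wrist")
T=np.eye(4);T[:3,:3]=R.from_quat(s["orientation"]).as_matrix();T[:3,3]=s["tool_pos"]
T=T@c["tool_from_camera"];np.savez("w.npz",p=p,d=d,T=T)
W=cloud(c,d,T);print("tool",T.round(3).tolist(),s["ft_torque"],s["qpos"])
m=((d>0)&(W[...,2]>.07)&(W[...,2]<.1)).astype(np.uint8)
k,l,st,ce=cv2.connectedComponentsWithStats(m)
for i in range(1,k):
    if st[i,4]>100:
        P=W[l==i];print(ce[i].round(1),st[i],P.mean(0).round(4),((P.max(0)+P.min(0))/2).round(4),np.ptp(P,0).round(3),P[:,2].max())
cv2.imwrite("pics/4.png",cv2.resize(p,(800,600)))
```

```text
tool [[1.0, 0.01, 0.002, 0.51], [0.01, -0.95, -0.313, 0.239], [-0.001, 0.313, -0.95, 0.386], [0.0, 0.0, 0.0, 1.0]] [-0.07730121 -0.04532492 -0.00108811] [ 0.08219198  0.40306681 -0.5899642   1.81873025  0.26209086  0.99899404
 -0.60245923]
[305.5 110.8] [ 284   89   44   45 1414] [0.557  0.2219 0.0829] [0.5581 0.2211 0.0787] [0.041 0.042 0.017] 0.08708134129313433
[194.4 126.3] [ 173  105   44   43 1375] [0.4505 0.2061 0.0811] [0.4491 0.2054 0.0778] [0.043 0.041 0.015] 0.08553741172212792
[313.7 214.5] [ 295  196   39   38 1084] [0.5724 0.1151 0.0806] [0.5737 0.1122 0.0775] [0.041 0.042 0.015] 0.08497719558012828
[214.  226.9] [ 195  209   39   37 1086] [0.4662 0.0996 0.0807] [0.4652 0.0965 0.0777] [0.042 0.042 0.015] 0.08523934277354595
[222.2 351.9] [ 144  335  191   43 2556] [ 0.4692 -0.0696  0.0872] [ 0.4867 -0.068   0.085 ] [0.235 0.078 0.03 ] 0.09999292210616906
```

View pics/4.png

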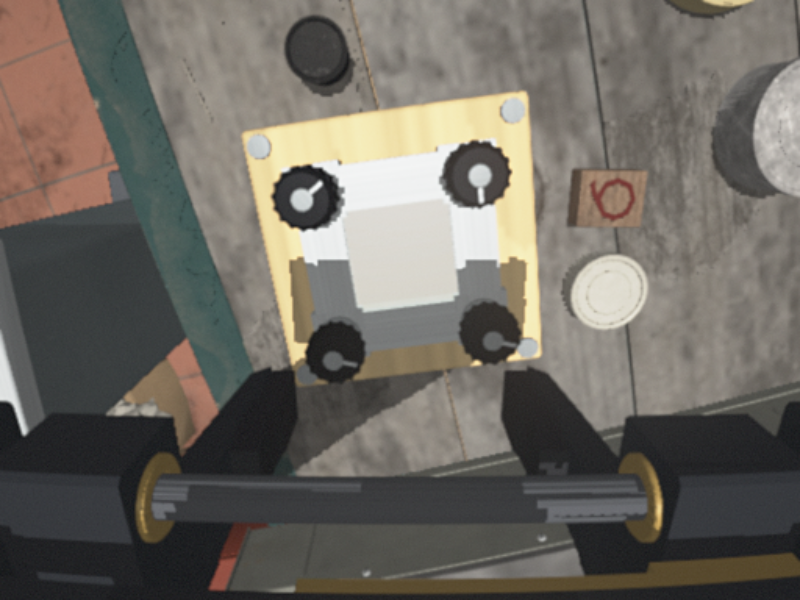

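>>> arm_command:
  travel:
    - [0.8,0.85,0.64]
    - [0.8,0.85,0.64]
    - [0.8,0.84,0.63]
    - [0.9,0,0]
    - [0.9,0,0]
    - [0.9,0,0]
    - [0.9,0,0]
    - [0.9,0,0]
    - [0.6,0,0]
    - [0,0,0]
  roll: [0,0,0,-1,-1,-1,-1,-1,0,0]

```text
time: 5.15
tool_pos: [0.557, 0.2217, 0.0753]
orientation: [-0.245, 0.664, 0.245, 0.663]
ft_force: [-0.6, -0.6, 0.4]
width: 0.0701
```

```bash
cat > s.py <<'E'
from h import *
from scipy.spatial.transform import Rotation as R
import sys
s=read_state();M=R.from_quat(s["orientation"]).as_matrix()
p=np.array(s["tool_pos"]);f=np.array(s["ft_force"]);t=np.array(s["ft_torque"])
yaw=np.degrees(np.arctan2(M[1,1],M[0,1]))
print("t",s["time"],"p",p.round(4),"yaw",yaw.round(1),"f",f.round(1),"tq",t.round(3),"w",round(s["width"]*1000,1),"q7",round(s["qpos"][6],2),"tilt",M[:,0].round(3))
K=dict(A=(.5582,.2213),B=(.574,.1127),C=(.4655,.0966),D=(.4497,.2054))
for k in K:
    if k in sys.argv[1:]: d=M.T@(np.array([*K[k],.076])-p);print(k,"delta tool, units",(d/.025).round(2))
E
python3 s.py A
```

```text
t 5.15 p [0.557  0.2217 0.0753] yaw 130.5 f [-0.6 -0.6  0.4] tq [-0.006 -0.1   -0.031] w 70.1 q7 -0.23 tilt [-0.002 -0.001 -1.   ]
A delta tool, units [-0.03 -0.04  0.03]
```

>>> arm_command:
  travel:
    - [0,0,0]
    - [0,0,0]
    - [0,0,0]
    - [0,0,0]
    - [0,0,0]
    - [0,0,0]
    - [0,0,0]
    - [0,0,0]
    - [0,0,0]
    - [0,0,0]
  roll: [0,0,0,0,0,0,0.5,0.5,0.5,0]
  grip: 30
  grip_force: 55

```text
time: 6.4
tool_pos: [0.5578, 0.222, 0.0764]
orientation: [-0.176, 0.685, 0.176, 0.685]
ft_force: [-0.1, -2.1, 3.6]
width: 0.0384
```

```bash
cat > m.py <<'E'
from h import *
import subprocess,sys
F=[]
for i in range(4):
    s=read_state();F.append([*s["ft_force"],*s["ft_torque"]])
    if i<3: imaging.capture("wrist")
F=np.array(F);print("mean",F.mean(0).round(3),"tz all",F[:,5].round(3))
E
python3 m.py; python3 s.py A
```

```text
mean [-0.52  -1.956  4.393 -0.376  0.112  0.319] tz all [0.322 0.308 0.321 0.325]
t 6.55 p [0.5578 0.222  0.0764] yaw 118.8 f [-0.4 -1.2  4.7] tq [-0.403  0.116  0.325] w 38.2 q7 -0.4 tilt [ 0. -0. -1.]
A delta tool, units [ 0.02 -0.03  0.  ]
```

>>> arm_command:
  travel:
    - [0,0,0]
    - [0,0,0]
    - [0,0,0]
    - [0,0,0]
    - [0,0,0]
    - [0,0,0]
    - [0,0,0]
    - [0,0,0]
    - [0,0,0]
    - [0,0,0]
  roll: [0.3,0.3,0.3,0.3,0.3,0.3,0.3,0.3,0.3,0]

```text
time: 7.8
tool_pos: [0.5581, 0.2221, 0.0757]
orientation: [-0.043, 0.705, 0.044, 0.706]
ft_force: [6.8, 1.7, -9.0]
width: 0.0385
```

```bash
python3 m.py; python3 s.py A
```

```text
mean [ 6.089  1.288 -8.512  0.179 -1.311  0.387] tz all [0.437 0.37  0.337 0.404]
t 7.95 p [0.5581 0.2221 0.0757] yaw 97.1 f [ 6.   1.2 -8.6] tq [ 0.17  -1.28   0.404] w 38.1 q7 -0.72 tilt [ 0.001  0.001 -1.   ]
A delta tool, units [-0.01 -0.03 -0.  ]
```

>>> arm_command:
  travel:
    - [0.02,0,0]
    - [0.01,0,0]
    - [0.01,0,0]
    - [0.01,0,0]
    - [0.01,0,0]
    - [0.01,0,0]
    - [0,0,0]
    - [0,0,0]
    - [0,0,0]
    - [0,0,0]
  roll: [0.3,0.3,0.3,0.3,0.3,0.3,0.3,0.3,0,0]

```text
time: 9.2
tool_pos: [0.5586, 0.2221, 0.0745]
orientation: [0.075, 0.703, -0.075, 0.704]
ft_force: [5.2, 0.1, -4.1]
width: 0.0383
```

```bash
sed -i 's/range(4)/range(6)/;s/i<3/i<5/' m.py; python3 m.py; python3 s.py A
```

```text
mean [ 5.76  -0.049 -4.314 -0.045 -1.181  0.378] tz all [0.377 0.363 0.381 0.374 0.393 0.38 ]
t 9.45 p [0.5586 0.2221 0.0745] yaw 77.8 f [ 5.4  0.2 -4.1] tq [-0.041 -1.189  0.38 ] w 38.5 q7 -0.99 tilt [ 0.002  0.001 -1.   ]
A delta tool, units [-0.06 -0.03 -0.01]
```

>>> arm_command:
  travel:
    - [0.01,0,0]
    - [0.01,0,0]
    - [0.01,0,0]
    - [0.01,0,0]
    - [0.01,0,0]
    - [0.01,0,0]
    - [0,0,0]
    - [0,0,0]
    - [0,0,0]
    - [0,0,0]
  roll: [0.3,0.3,0.3,0.3,0.3,0.3,0.3,0.3,0.1,0]

```text
time: 10.7
tool_pos: [0.559, 0.2219, 0.0736]
orientation: [0.196, 0.679, -0.196, 0.68]
ft_force: [6.0, -1.0, -0.2]
width: 0.038
```

```bash
python3 m.py; python3 s.py A
```

```text
mean [ 5.859 -1.336  0.377 -0.284 -1.114  0.392] tz all [0.306 0.36  0.418 0.414 0.456 0.401]
t 10.95 p [0.559  0.2219 0.0736] yaw 57.8 f [ 5.7 -1.8  0.3] tq [-0.268 -1.111  0.401] w 38.4 q7 -1.27 tilt [ 0.003  0.    -1.   ]
A delta tool, units [-0.1  -0.04 -0.02]
```

>>> arm_command:
  travel:
    - [0,0,0]
    - [0.01,0,0]
    - [0,0,0]
    - [0,0,0]
    - [0,0,0]
    - [0,0,0]
    - [0,0,0]
    - [0,0,0]
    - [0,0,0]
    - [0,0,0]
  roll: [0.3,0.3,0.1,0,0,0,0,0,0,0]

```text
time: 12.2
tool_pos: [0.5592, 0.2218, 0.0734]
orientation: [0.229, 0.668, -0.228, 0.67]
ft_force: [6.5, -0.7, 2.0]
width: 0.0382
```

```bash
python3 m.py; python3 s.py A C
```

```text
mean [ 5.729 -1.585  1.102 -0.34  -1.093  0.43 ] tz all [0.433 0.397 0.429 0.425 0.453 0.442]
t 12.45 p [0.5591 0.2218 0.0734] yaw 52.2 f [ 5.4 -2.1  1.1] tq [-0.33  -1.092  0.442] w 38.4 q7 -1.35 tilt [ 0.003  0.    -1.   ]
A delta tool, units [-0.1  -0.04 -0.02]
C delta tool, units [-0.12 -6.25  0.11]
```

```bash
cat > plan.py <<'E'
from h import *
from scipy.spatial.transform import Rotation as R
import sys
# usage: plan.py KNOB nroll z
K=dict(A=(.5586,.2216),B=(.574,.1127),C=(.4655,.0966),D=(.4497,.2054))
k,nr,zt=sys.argv[1],int(sys.argv[2]),float(sys.argv[3])
s=read_state();M=R.from_quat(s["orientation"]).as_matrix();p=np.array(s["tool_pos"])
d=np.array([*K[k],0])-[p[0],p[1],0];d/=.025
down=(.123-zt)/.025; up=(.123-p[2])/.025
xs=[0,-1,-(up-1),0,0,0,0,0,down/2,down/2]
lat=[0,0,1/6,1/6,1/6,1/6,1/6,1/6,0,0];roll=[0]+[-1]*nr+[0]*(9-nr)
out=[];a=0
for i in range(10):
    v=R.from_rotvec([np.radians(8)*a,0,0]).inv().apply(M.T@d)*lat[i]
    out.append([round(xs[i],2),round(v[1],2),round(v[2],2)]);a+=roll[i]
print(out,roll,"len",np.linalg.norm(d))
E
python3 plan.py C 8 0.0755
```

```text
[[0, np.float64(-0.0), np.float64(0.0)], [-1, np.float64(-0.0), np.float64(0.0)], [np.float64(-0.98), np.float64(-1.03), np.float64(-0.13)], [0, np.float64(-1.01), np.float64(-0.27)], [0, np.float64(-0.96), np.float64(-0.41)], [0, np.float64(-0.89), np.float64(-0.54)], [0, np.float64(-0.81), np.float64(-0.66)], [0, np.float64(-0.71), np.float64(-0.76)], [0.95, np.float64(-0.0), np.float64(-0.0)], [0.95, np.float64(-0.0), np.float64(-0.0)]] [0, -1, -1, -1, -1, -1, -1, -1, -1, 0] len 6.254556331663832
```

>>> arm_command:
  travel:
    - [0,0,0]
    - [-1,0,0]
    - [-1,-1,-0.1]
    - [0,-1,-0.27]
    - [0,-0.98,-0.41]
    - [0,-0.9,-0.55]
    - [0,-0.82,-0.67]
    - [0,-0.72,-0.78]
    - [0.95,0,0]
    - [0.95,0,0]
  roll: [0,-1,-1,-1,-1,-1,-1,-1,-1,0]
  grip: 60

```text
time: 13.7
tool_pos: [0.463, 0.0958, 0.0747]
orientation: [-0.161, 0.689, 0.161, 0.688]
ft_force: [0.7, 0.1, -0.7]
width: 0.0598
```

```bash
python3 s.py C
```

```text
t 13.7 p [0.463  0.0958 0.0747] yaw 116.3 f [ 0.7  0.1 -0.7] tq [ 0.002 -0.139 -0.033] w 59.8 q7 -0.35 tilt [-0.002  0.    -1.   ]
C delta tool, units [-0.05 -0.02  0.1 ]
```

>>> arm_command:
  travel:
    - [-0.02,-0.02,0.1]
    - [0,0,0]
    - [0,0,0]
    - [0,0,0]
    - [0,0,0]
    - [0.01,0,0]
    - [0.01,0,0]
    - [0.01,0,0]
    - [0.01,0,0]
    - [0,0,0]
  roll: [0,0,0,0.5,0.7,0.7,0.7,0.7,0.5,0]
  grip: 30

```text
time: 14.95
tool_pos: [0.4657, 0.0965, 0.0751]
orientation: [0.024, 0.707, -0.025, 0.706]
ft_force: [-5.0, -1.3, 4.3]
width: 0.038
```

```bash
python3 m.py; python3 s.py C
```

```text
mean [-5.578 -1.588  5.537 -0.38   1.016  0.35 ] tz all [0.345 0.305 0.341 0.371 0.324 0.416]
t 15.2 p [0.4657 0.0965 0.075 ] yaw 86.0 f [-5.8 -1.8  5.8] tq [-0.372  1.107  0.416] w 38.1 q7 -0.77 tilt [-0.001 -0.001 -1.   ]
C delta tool, units [-0.04  0.   -0.01]
```

>>> arm_command:
  travel:
    - [0,0,0]
    - [0,0,0]
    - [0,0,0]
    - [0,0,0]
    - [0,0,0]
    - [0.01,0,0]
    - [0.01,0,0]
    - [0,0,0]
    - [0,0,0]
    - [0,0,0]
  roll: [0.3,0.3,0.3,0.3,0.3,0.3,0.3,0.3,0.3,0]

```text
time: 16.45
tool_pos: [0.466, 0.0964, 0.0744]
orientation: [0.156, 0.69, -0.157, 0.689]
ft_force: [-5.4, -2.7, 4.5]
width: 0.0386
```

```bash
python3 m.py; python3 s.py C
```

```text
mean [-4.885 -2.054  5.403 -0.454  1.068  0.461] tz all [0.452 0.459 0.495 0.487 0.45  0.425]
t 16.7 p [0.466  0.0964 0.0744] yaw 64.4 f [-4.3 -1.5  5.3] tq [-0.446  1.063  0.425] w 38.0 q7 -1.06 tilt [-0.001 -0.001 -1.   ]
C delta tool, units [-0.06 -0.   -0.02]
```

```bash
python3 plan.py B 6 0.0755
```

```text
[[0, np.float64(0.0), np.float64(0.0)], [-1, np.float64(0.0), np.float64(0.0)], [np.float64(-0.94), np.float64(0.32), np.float64(0.65)], [0, np.float64(0.23), np.float64(0.69)], [0, np.float64(0.13), np.float64(0.72)], [0, np.float64(0.03), np.float64(0.73)], [0, np.float64(-0.07), np.float64(0.72)], [0, np.float64(-0.17), np.float64(0.71)], [0.95, np.float64(-0.0), np.float64(0.0)], [0.95, np.float64(-0.0), np.float64(0.0)]] [0, -1, -1, -1, -1, -1, -1, 0, 0, 0] len 4.370303430587403
```

>>> arm_command:
  travel:
    - [0,0,0]
    - [-1,0,0]
    - [-1,0,0]
    - [0,0.28,0.83]
    - [0,0.16,0.86]
    - [0,0.04,0.88]
    - [0,-0.08,0.87]
    - [0,-0.2,0.87]
    - [0.95,0,0]
    - [0.95,0,0]
  roll: [0,-1,-1,-1,-1,-1,-1,0,0,0]
  grip: 60

```text
time: 17.95
tool_pos: [0.5769, 0.1145, 0.0767]
orientation: [-0.136, 0.692, 0.137, 0.695]
ft_force: [0.6, 0.3, -0.7]
width: 0.0598
```

```bash
python3 s.py B
```

```text
t 17.95 p [0.5769 0.1145 0.0767] yaw 112.3 f [ 0.6  0.3 -0.7] tq [ 0.02  -0.154  0.012] w 59.8 q7 -0.3 tilt [ 0.003  0.002 -1.   ]
B delta tool, units [ 0.03 -0.02 -0.14]
```

>>> arm_command:
  travel:
    - [0,-0.02,-0.12]
    - [0,0,0]
    - [0,0,0]
    - [0,0,0]
    - [0,0,0]
    - [0.01,0,0]
    - [0.01,0,0]
    - [0.01,0,0]
    - [0.01,0,0]
    - [0,0,0]
  roll: [0,0,0,0.5,0.7,0.7,0.7,0.7,0.5,0]
  grip: 30

```text
time: 19.2
tool_pos: [0.5744, 0.1129, 0.0768]
orientation: [0.05, 0.704, -0.049, 0.707]
ft_force: [4.9, 2.1, -2.5]
width: 0.0385
```

```bash
python3 m.py; python3 s.py B
```

```text
mean [ 4.936  0.917 -2.581  0.129 -1.026  0.398] tz all [0.408 0.41  0.427 0.363 0.4   0.378]
t 19.45 p [0.5744 0.1129 0.0768] yaw 82.1 f [ 4.5  0.1 -2.2] tq [ 0.119 -1.052  0.378] w 38.8 q7 -0.74 tilt [ 0.004  0.001 -1.   ]
B delta tool, units [ 0.03 -0.01 -0.02]
```

>>> arm_command:
  travel:
    - [0.01,0,0]
    - [0.01,0,0]
    - [0.01,0,0]
    - [0,0,0]
    - [0,0,0]
    - [0,0,0]
    - [0,0,0]
    - [0,0,0]
    - [0,0,0]
    - [0,0,0]
  roll: [0.3,0.3,0.3,0.3,0,0,0,0,0,0]

```text
time: 20.7
tool_pos: [0.5746, 0.1129, 0.0764]
orientation: [0.109, 0.697, -0.108, 0.7]
ft_force: [5.6, -0.2, 3.4]
width: 0.0385
```

```bash
python3 m.py; python3 s.py B
```

```text
mean [ 5.384  0.185  2.929  0.05  -1.095  0.423] tz all [0.436 0.443 0.387 0.407 0.458 0.408]
t 20.95 p [0.5746 0.1129 0.0764] yaw 72.4 f [ 5.  -0.4  2.7] tq [ 0.012 -1.097  0.408] w 38.9 q7 -0.87 tilt [ 0.004  0.001 -1.   ]
B delta tool, units [ 0.02 -0.01 -0.02]
```

```bash
sed -i 's|lat=.*;roll|lat=[0,0,0,.2,.2,.2,.2,.2,0,0] if len(sys.argv)>4 else [0,0,1/6,1/6,1/6,1/6,1/6,1/6,0,0];roll|; s|print(out|out=[[float(x) for x in r] for r in out];print(out|' plan.py; python3 plan.py D 5 0.0755
```

```text
[[0.0, 0.0, -0.0], [-1.0, 0.0, -0.0], [-0.86, 0.47, -0.92], [0.0, 0.59, -0.85], [0.0, 0.71, -0.76], [0.0, 0.8, -0.65], [0.0, 0.89, -0.54], [0.0, 0.89, -0.54], [0.95, 0.0, -0.0], [0.95, 0.0, -0.0]] [0, -1, -1, -1, -1, -1, 0, 0, 0, 0] len 6.217781565148805
```

>>> arm_command:
  travel:
    - [0,0,0]
    - [-1,0,0]
    - [-0.9,0.03,-0.06]
    - [0,0.69,-1]
    - [0,0.9,-0.97]
    - [0,1,-0.81]
    - [0,1,-0.61]
    - [0,1,-0.61]
    - [0.95,0,0]
    - [0.95,0,0]
  roll: [0,-1,-1,-1,-1,-1,0,0,0,0]
  grip: 60

```text
time: 22.2
tool_pos: [0.4459, 0.2045, 0.0744]
orientation: [-0.137, 0.694, 0.137, 0.693]
ft_force: [1.1, 0.3, -0.2]
width: 0.06
```

```bash
python3 s.py D
```

```text
t 22.2 p [0.4459 0.2045 0.0744] yaw 112.4 f [ 1.1  0.3 -0.2] tq [ 0.002 -0.183  0.002] w 60.0 q7 -0.61 tilt [-0.001 -0.001 -1.   ]
D delta tool, units [-0.06 -0.02  0.16]
```

>>> arm_command:
  travel:
    - [-0.02,-0.02,0.15]
    - [0,0,0]
    - [0,0,0]
    - [0,0,0]
    - [0,0,0]
    - [0.01,0,0]
    - [0.01,0,0]
    - [0.01,0,0]
    - [0.01,0,0]
    - [0,0,0]
  roll: [0,0,0,0.5,0.7,0.7,0.7,0.7,0.5,0]
  grip: 30

```text
time: 23.45
tool_pos: [0.4498, 0.2053, 0.0747]
orientation: [0.049, 0.706, -0.05, 0.705]
ft_force: [-4.7, -2.5, 2.1]
width: 0.038
```

```bash
python3 m.py; python3 s.py D
```

```text
mean [-4.954 -2.407  3.621 -0.541  1.01   0.324] tz all [0.333 0.297 0.314 0.333 0.355 0.315]
t 23.7 p [0.4498 0.2052 0.0747] yaw 82.1 f [-5.6 -2.8  4.8] tq [-0.582  1.017  0.315] w 38.3 q7 -1.03 tilt [-0.001 -0.001 -1.   ]
D delta tool, units [-0.05  0.01 -0.  ]
```

Still free here, so I'll turn it another 22°.

>>> arm_command:
  travel:
    - [0,0,0]
    - [0,0,0]
    - [0,0,0]
    - [0,0,0]
    - [0,0,0]
    - [0.01,0,0]
    - [0.01,0,0]
    - [0.01,0,0]
    - [0,0,0]
    - [0,0,0]
  roll: [0.3,0.3,0.3,0.3,0.3,0.3,0.3,0.3,0.3,0]

```text
time: 24.95
tool_pos: [0.45, 0.2052, 0.074]
orientation: [0.18, 0.684, -0.181, 0.683]
ft_force: [-5.2, -3.5, 6.0]
width: 0.0385
```

```bash
python3 m.py; python3 s.py D
```

```text
mean [-5.444 -3.936  5.524 -0.719  1.117  0.421] tz all [0.385 0.404 0.424 0.43  0.424 0.459]
t 25.2 p [0.45   0.2052 0.074 ] yaw 60.4 f [-4.8 -3.3  6. ] tq [-0.684  1.101  0.459] w 38.2 q7 -1.32 tilt [-0.001 -0.001 -1.   ]
D delta tool, units [-0.08  0.   -0.01]
```

>>> arm_command:
  travel:
    - [0,0,0]
    - [0,0,0]
    - [0,0,0]
    - [0,0,0]
    - [0.01,0,0]
    - [0.01,0,0]
    - [0.01,0,0]
    - [0.01,0,0]
    - [0,0,0]
    - [0,0,0]
  roll: [0.3,0.4,0.4,0.4,0.4,0.4,0.4,0.3,0.2,0]
  grip_force: 60

```text
time: 26.45
tool_pos: [0.4501, 0.2051, 0.0733]
orientation: [0.327, 0.627, -0.328, 0.627]
ft_force: [-5.8, -4.7, 9.2]
width: 0.0381
```

```bash
python3 m.py; python3 s.py D
```

```text
mean [-5.982 -4.735  9.485 -0.879  1.197  0.574] tz all [0.583 0.588 0.571 0.57  0.535 0.597]
t 26.7 p [0.4501 0.2051 0.0733] yaw 34.9 f [-6.6 -4.6  9.7] tq [-0.876  1.183  0.597] w 38.5 q7 -1.66 tilt [-0.001 -0.002 -1.   ]
D delta tool, units [-0.11 -0.01 -0.02]
```

```bash
python3 plan.py B 6 0.0745 s
```

```text
[[0.0, 0.0, 0.0], [-1.0, 0.0, 0.0], [-0.99, 0.0, 0.0], [0.0, 0.05, 1.24], [0.0, -0.12, 1.23], [0.0, -0.29, 1.2], [0.0, -0.45, 1.15], [0.0, -0.61, 1.08], [0.97, -0.0, 0.0], [0.97, -0.0, 0.0]] [0, -1, -1, -1, -1, -1, -1, 0, 0, 0] len 6.18107516135675
```

>>> arm_command:
  travel:
    - [0,0,0]
    - [-1,0,0]
    - [-1,0,0]
    - [0,0.04,1]
    - [0,-0.1,1]
    - [0,-0.24,1]
    - [0,-0.38,0.96]
    - [0,-0.51,0.9]
    - [0,-0.51,0.9]
    - [0,-0.01,0.04]
  roll: [0,-1,-1,-1,-1,-1,-1,0,0,0]
  grip: 60

```text
time: 27.95
tool_pos: [0.5767, 0.1121, 0.1231]
orientation: [0.046, 0.705, -0.046, 0.707]
ft_force: [-0.3, 0.4, 0.2]
width: 0.0601
```

```bash
python3 s.py B
```

```text
t 27.95 p [0.5767 0.1121 0.1231] yaw 82.5 f [-0.3  0.4  0.2] tq [-0.087 -0.004 -0.003] w 60.1 q7 -0.68 tilt [ 0.003  0.    -1.   ]
B delta tool, units [ 1.88  0.01 -0.11]
```

>>> arm_command:
  travel:
    - [0.6,0.01,-0.1]
    - [0.7,0,0]
    - [0.6,0,0]
    - [0,0,0]
    - [0,0,0]
    - [0,0,0]
    - [0,0,0]
    - [0,0,0]
    - [0,0,0]
    - [0,0,0]
  roll: [0,0,0,0,0,0,0,0,0,0]

```text
time: 29.2
tool_pos: [0.572, 0.114, 0.0752]
orientation: [0.045, 0.706, -0.045, 0.706]
ft_force: [0.2, 0.2, -0.6]
width: 0.0598
```

>>> arm_command:
  travel:
    - [0,0,0]
    - [0,0,0]
    - [0,0,0]
    - [0,0,0]
    - [0,0,0]
    - [0.01,0,0]
    - [0.01,0,0]
    - [0.01,0,0]
    - [0,0,0]
    - [0,0,0]
  roll: [0,0,0,0.5,0.6,0.6,0.6,0.6,0.6,0]
  grip: 30

```text
time: 30.45
tool_pos: [0.5753, 0.1134, 0.075]
orientation: [0.215, 0.672, -0.213, 0.676]
ft_force: [9.4, -1.7, -5.4]
width: 0.0386
```

```bash
python3 m.py; python3 s.py B
```

```text
mean [ 9.228 -1.779 -5.968 -0.263 -1.68   0.503] tz all [0.529 0.514 0.496 0.46  0.494 0.523]
t 30.7 p [0.5753 0.1134 0.075 ] yaw 54.8 f [ 8.8 -1.8 -5.5] tq [-0.321 -1.656  0.523] w 38.3 q7 -1.1 tilt [ 0.007  0.    -1.   ]
B delta tool, units [-0.04 -0.05 -0.03]
```

>>> arm_command:
  travel:
    - [0.01,0,0]
    - [0.01,0,0]
    - [0.01,0,0]
    - [0.01,0,0]
    - [0.01,0,0]
    - [0.01,0,0]
    - [0,0,0]
    - [0,0,0]
    - [0,0,0]
    - [0,0,0]
  roll: [0.3,0.3,0.3,0.3,0.3,0.3,0.3,0,0,0]

```text
time: 31.95
tool_pos: [0.5757, 0.1131, 0.0744]
orientation: [0.311, 0.633, -0.309, 0.638]
ft_force: [7.3, -3.1, 1.8]
width: 0.0383
```

```bash
python3 m.py; python3 s.py B; sed -i 's/\.5586,\.2216/.5588,.2218/' plan.py; python3 plan.py A 5 0.0745 s
```

```text
mean [ 7.133 -3.394  2.349 -0.539 -1.273  0.58 ] tz all [0.616 0.576 0.544 0.636 0.524 0.587]
t 32.2 p [0.5757 0.1131 0.0744] yaw 38.0 f [ 6.9 -3.7  2. ] tq [-0.522 -1.282  0.587] w 38.2 q7 -1.33 tilt [ 0.007 -0.    -1.   ]
B delta tool, units [-0.06 -0.06 -0.03]
[[0.0, 0.0, -0.0], [-1.0, 0.0, -0.0], [-0.94, 0.0, -0.0], [0.0, 0.62, -0.62], [0.0, 0.7, -0.53], [0.0, 0.77, -0.43], [0.0, 0.82, -0.31], [0.0, 0.82, -0.31], [0.97, 0.0, -0.0], [0.97, 0.0, -0.0]] [0, -1, -1, -1, -1, -1, 0, 0, 0, 0] len 4.402153610167005
```

>>> arm_command:
  travel:
    - [0,0,0]
    - [-1,0,0]
    - [-1,0,0]
    - [0,0.62,-0.62]
    - [0,0.7,-0.53]
    - [0,0.77,-0.43]
    - [0,0.82,-0.31]
    - [0,0.82,-0.31]
    - [0.9,0,0]
    - [0.9,0,0]
  roll: [0,-1,-1,-1,-1,-1,0,0,0,0]
  grip: 60

```text
time: 33.45
tool_pos: [0.5549, 0.2237, 0.0776]
orientation: [0.075, 0.703, -0.075, 0.703]
ft_force: [-0.3, -0.5, -0.3]
width: 0.0601
```

```bash
sed -i 's/A=(.5582,.2213)/A=(.5586,.2218)/' s.py; python3 s.py A
```

```text
t 33.45 p [0.5549 0.2237 0.0776] yaw 77.9 f [-0.3 -0.5 -0.3] tq [-0.02  -0.109  0.028] w 60.1 q7 -0.95 tilt [ 0.001  0.    -1.   ]
A delta tool, units [ 0.06 -0.04  0.16]
```

>>> arm_command:
  travel:
    - [0.09,-0.04,0.15]
    - [0,0,0]
    - [0,0,0]
    - [0,0,0]
    - [0,0,0]
    - [0.01,0,0]
    - [0.01,0,0]
    - [0.01,0,0]
    - [0,0,0]
    - [0,0,0]
  roll: [0,0,0,0.5,0.6,0.6,0.6,0.6,0.6,0]
  grip: 30

```text
time: 34.7
tool_pos: [0.5587, 0.2209, 0.0757]
orientation: [0.242, 0.664, -0.241, 0.665]
ft_force: [-1.1, -0.6, 2.2]
width: 0.0384
```

```bash
python3 m.py; python3 s.py A
```

```text
mean [-1.826 -0.563  4.558 -0.21   0.276  0.493] tz all [0.512 0.474 0.479 0.506 0.451 0.533]
t 34.95 p [0.5587 0.221  0.0757] yaw 50.0 f [-2.7 -0.4  5.9] tq [-0.204  0.346  0.533] w 38.2 q7 -1.34 tilt [ 0.001  0.    -1.   ]
A delta tool, units [-0.01  0.02 -0.03]
```

>>> arm_command:
  travel:
    - [0,0,0]
    - [0,0,0]
    - [0,0,0]
    - [0.01,0,0]
    - [0.01,0,0]
    - [0,0,0]
    - [0,0,0]
    - [0,0,0]
    - [0,0,0]
    - [0,0,0]
  roll: [0.3,0.3,0.3,0.3,0.3,0.3,0.2,0,0,0]

```text
time: 36.2
tool_pos: [0.5588, 0.2209, 0.0752]
orientation: [0.332, 0.624, -0.332, 0.625]
ft_force: [-3.3, -1.7, 7.4]
width: 0.0382
```

```bash
python3 m.py; python3 s.py A; python3 plan.py C 5 0.0735 s
```

```text
mean [-2.616 -1.307  7.884 -0.251  0.434  0.576] tz all [0.533 0.586 0.594 0.597 0.567 0.58 ]
t 36.45 p [0.5588 0.2209 0.0752] yaw 34.0 f [-2.6 -1.   7.5] tq [-0.23   0.449  0.58 ] w 38.5 q7 -1.56 tilt [ 0.001  0.    -1.   ]
A delta tool, units [-0.03  0.01 -0.03]
[[0.0, -0.0, 0.0], [-1.0, -0.0, 0.0], [-0.91, -0.0, 0.0], [0.0, -1.24, 0.07], [0.0, -1.24, -0.11], [0.0, -1.21, -0.28], [0.0, -1.16, -0.44], [0.0, -1.16, -0.44], [0.99, -0.0, -0.0], [0.99, -0.0, -0.0]] [0, -1, -1, -1, -1, -1, 0, 0, 0, 0] len 6.216331234165352
```

>>> arm_command:
  travel:
    - [0,0,0]
    - [-1,0,0]
    - [-1,0,0]
    - [0,-1,0.06]
    - [0,-1,-0.09]
    - [0,-1,-0.23]
    - [0,-0.98,-0.37]
    - [0,-0.98,-0.37]
    - [0,-0.98,-0.37]
    - [0,-0.04,-0.02]
  roll: [0,-1,-1,-1,-1,-1,0,0,0,0]
  grip: 60

```text
time: 37.7
tool_pos: [0.4644, 0.0947, 0.1242]
orientation: [0.099, 0.7, -0.1, 0.7]
ft_force: [0.5, 0.0, -0.3]
width: 0.0599
```

```bash
python3 s.py C
```

```text
t 37.7 p [0.4644 0.0947 0.1242] yaw 73.8 f [ 0.5  0.  -0.3] tq [-0.013 -0.07  -0.061] w 59.9 q7 -0.84 tilt [-0.001 -0.001 -1.   ]
C delta tool, units [1.93 0.09 0.02]
```

>>> arm_command:
  travel:
    - [0.6,0.06,0.03]
    - [0.7,0,0]
    - [0.65,0,0]
    - [0,0,0]
    - [0,0,0]
    - [0,0,0]
    - [0,0,0]
    - [0,0,0]
    - [0,0,0]
    - [0,0,0]
  roll: [0,0,0,0,0,0,0,0,0,0]

```text
time: 38.95
tool_pos: [0.4663, 0.0976, 0.0758]
orientation: [0.099, 0.7, -0.099, 0.7]
ft_force: [0.0, -0.9, -0.6]
width: 0.06
```

>>> arm_command:
  travel:
    - [0,0,0]
    - [0,0,0]
    - [0,0,0]
    - [0,0,0]
    - [0,0,0]
    - [0.01,0,0]
    - [0.01,0,0]
    - [0,0,0]
    - [0,0,0]
    - [0,0,0]
  roll: [0,0,0,0.5,0.5,0.5,0.5,0.5,0.5,0]
  grip: 30

```text
time: 40.2
tool_pos: [0.4667, 0.0973, 0.0754]
orientation: [0.241, 0.664, -0.242, 0.665]
ft_force: [1.5, -2.1, 2.0]
width: 0.0385
```

```bash
python3 m.py; python3 s.py C
```

```text
mean [ 1.623 -2.519  1.934 -0.515 -0.374  0.52 ] tz all [0.513 0.54  0.5   0.511 0.554 0.499]
t 40.45 p [0.4667 0.0973 0.0753] yaw 50.0 f [ 2.4 -3.5  2.1] tq [-0.564 -0.483  0.499] w 38.0 q7 -1.21 tilt [ 0.001 -0.    -1.   ]
C delta tool, units [-0.03 -0.05 -0.02]
```

>>> arm_command:
  travel:
    - [0,0,0]
    - [0.01,0,0]
    - [0,0,0]
    - [0.01,0,0]
    - [0,0,0]
    - [0,0,0]
    - [0,0,0]
    - [0,0,0]
    - [0,0,0]
    - [0,0,0]
  roll: [0.3,0.3,0.3,0.3,0.3,0,0,0,0,0]

```text
time: 41.7
tool_pos: [0.467, 0.097, 0.075]
orientation: [0.311, 0.635, -0.311, 0.636]
ft_force: [2.7, -5.3, 4.4]
width: 0.0382
```

```bash
python3 m.py; python3 s.py C; python3 plan.py D 5 0.0735 s
```

```text
mean [ 3.423 -5.099  4.318 -0.988 -0.615  0.588] tz all [0.604 0.552 0.628 0.595 0.591 0.561]
t 41.95 p [0.4669 0.0971 0.075 ] yaw 37.8 f [ 4.3 -4.9  3.7] tq [-0.964 -0.609  0.561] w 38.2 q7 -1.37 tilt [ 0.001 -0.001 -1.   ]
C delta tool, units [-0.04 -0.06 -0.02]
[[0.0, 0.0, -0.0], [-1.0, 0.0, -0.0], [-0.92, 0.0, -0.0], [0.0, 0.62, -0.62], [0.0, 0.7, -0.53], [0.0, 0.77, -0.43], [0.0, 0.82, -0.32], [0.0, 0.82, -0.32], [0.99, 0.0, -0.0], [0.99, 0.0, -0.0]] [0, -1, -1, -1, -1, -1, 0, 0, 0, 0] len 4.388327874602732
```

>>> arm_command:
  travel:
    - [0,0,0]
    - [0,0,0]
    - [-0.5,0,0]
    - [-1,0,0]
    - [-1,0,0]
    - [-1,0,0]
    - [-1,0,0]
    - [-1,0,0]
    - [-0.5,0,0]
    - [0,0,0]
  roll: [0,0,0,0,0,0,0,0,0,0]
  grip: 70

```text
time: 43.2
tool_pos: [0.4665, 0.0977, 0.2254]
orientation: [0.311, 0.635, -0.31, 0.636]
ft_force: [-0.1, 0.1, -0.3]
width: 0.07
```

```bash
python3 s.py
python3 - <<'E'
from h import *
p,d=imaging.capture("top");cv2.imwrite("pics/5.png",cv2.resize(p[120:300,180:420],None,fx=3,fy=3,interpolation=cv2.INTER_CUBIC))
E
```

```text
t 43.2 p [0.4665 0.0977 0.2254] yaw 37.9 f [-0.1  0.1 -0.3] tq [-0.016  0.015  0.03 ] w 70.0 q7 -1.29 tilt [ 0.001  0.    -1.   ]
```

View pics/5.png

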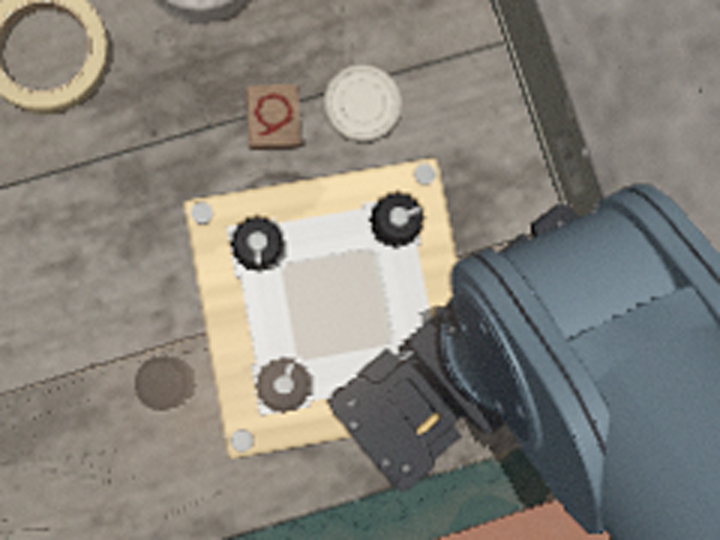

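The knob pointers have turned as expected, the loupe, block and tin haven't moved, and the arm is clear. Handing in.

```bash
python3 -c "
from station import order
print(order.finish_job())"
```

```text
the job is handed in; nothing more can be done
None
```

All four knobs were tightened in two crosswise rounds and the job was handed in at about 43 s; no verdict was reported. Knobs are named here by their place as seen from the robot.

| Knob | Snug round: order and torque (N m) | Firm round: order and torque (N m) |
|---|---|---|
| far-left | 1st, 0.43 | 3rd, 0.58–0.60 |
| near-right | 2nd, about 0.46–0.48 | 4th, 0.59–0.60 |
| far-right | 3rd, 0.43 | 2nd, 0.58–0.59 |
| near-left | 4th, 0.42–0.44 | 1st, 0.57–0.60 |

- **Torques:** Each figure is a mean of six readings, with single readings scattering by about 0.03. Ranges include a small correction for vertical force on the knob.
- **Out of band:** The near-right knob came out slightly above the 0.45 snug band, by estimate about 35–40 N on the cover. That is still below the 55 N that counts as firm.
- **Last checks:** The tool was raised clear, with wrist force near zero. In the last top view the loupe, type block and tin had not moved, and the pointers on the three visible knobs had turned. The arm hid the near-right knob.
- **Not checked:** I did not grip any knob again after the firm round to confirm it still held its preload.

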